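# Power-cycle the tripped charger at its power strip

## Task

The black charger has tripped and re-arms only after its mains is cut for a while: with the fingertips, lightly press the raised half of the red rocker switch on the power strip that carries the black charger all the way down (off), leave it off for about three seconds or longer, then press the other half all the way down again (on) and withdraw. Do not grasp, lift or shove the strip, keep your hand off both chargers, and leave the other power strip (white charger) and its switch, the circuit board, the phone and the side cutters alone.

Things in the scene. Friction and masses are not known exactly. Their poses are not given: they have to be found in the camera images.
- rocker_a (a point): centre of the top face of the red rocker on the strip with the BLACK charger, 45 mm above the bench, on its hinge line. Axes: z up; y along the strip from rocker to sockets, also the hinge's direction; x across the strip. Red face a flat plate, 24 mm in x, 12 mm in y, in a frame whose rim (level with the strip's cover) is 42 mm above the bench
- off_half_a (a point): point on the raised half of that rocker near its outer end, 8.5 mm from the hinge line on the -x side, 47 mm above the bench at the start (it does not move with the rocker). Outer edge of this half, 12 mm out: 47 mm above the bench when raised, 43 mm when down. Press here for off; 3 to 5 N moves it, the nearer the hinge the more; above 35 N is too hard
- on_half_a (a point): the mirrored point on the other half, 8.5 mm from the hinge line on the +x side, down at the start; press here for on, likewise. For a wide finger bring its inner edge here: what reaches over the hinge line holds the rising half down, what overhangs the rocker's outer end does no harm. The face is slippery glossy plastic
- strip_a_switch (a joint): tilt of that rocker: 0 rad = on (+x half down, the start), 0.349 rad = off (-x half down); no spring, friction holds it wherever it is left
- strip_a: the loose white power strip that carries the black charger, 56 x 269 x 42 mm without the rocker, about 0.35 kg, four sockets in a row, rocker near one end; origin under its middle on the bench, axes as for rocker_a; the rocker's centre lies at x 1, y -84, z 45 mm
- charger_black: black USB charger, case 42 x 40 mm, plugged into the second socket from the rocker of strip_a; origin at the bottom of the socket's well, 22 mm above the bench; its top is 77 mm above the bench, its nearer side 72 mm from the rocker's centre; loose in the socket
- rocker_b (a point): the same point on the rocker of the other strip (WHITE charger); not to be touched
- strip_b_switch (a joint): tilt of the other strip's rocker, 0 = on; it must stay on
- strip_b: the other white power strip, same kind as strip_a, with the white charger; left alone
- charger_white: white USB charger of the same size in the same socket of strip_b; left alone
- green_board: green circuit board under repair, 128 x 138 x 50 mm, loose on the bench, origin under its centre; left alone
- phone: black phone, 163 x 79 x 11 mm, flat on the bench, origin under its centre; left alone
- side_cutters: red-handled side cutters, 41 x 119 x 13 mm, flat on the bench near its front edge, origin under the centre; left alone
- microscope: stereo microscope fixed on the bench to the right of the work, an obstacle; origin under its foot on the bench; 234 mm wide, 473 mm high; its eyepieces lean out towards the robot to 171 mm from the origin at 0.3 to 0.47 m height: swing past it close to the robot's base, or above

How it is judged:
On the way, in this order (a step that is already met when the one before it is completed fails the run):
1. the rocker of the strip with the black charger is fully off and stays off for at least 2.5 s (value of joint strip_a_switch above 0.29 rad), for 2.5 s.
2. the same rocker is pressed fully on again (value of joint strip_a_switch below 0.06 rad), for 0.2 s.
At the end, for the whole second after the job is handed in: the rocker of the strip with the black charger is on again (within 0.06 rad of its stop) after at least 2.5 s fully off (past 0.29 rad); that strip lies flat within 25 mm of where it was, at rest; both chargers are still seated in their sockets and the other strip's rocker is on (within 0.06 rad) (value of joint each of strip_a_switch, strip_b_switch below 0.06 rad and linear speed of strip_a below 0.02 m/s and distance of strip_a from where it was at the start of the episode below 0.025 m and angle between strip_a's own z axis and vertical below 0.06 rad and distance between charger_black and rocker_a below 0.1 m and z of charger_black in the frame of strip_a below 0.027 m and z of charger_white in the frame of strip_b below 0.027 m); the robot touches nothing.
It fails at once if the other power strip or its switch was touched or moved (contact force between any of the fingers, the arm and strip_b above 1 N or value of joint strip_b_switch above 0.06 rad or distance of strip_b from where it was at the start of the episode above 0.01 m).
It fails at once if a charger was touched (contact force between any of the fingers, the arm and charger_black above 1 N or contact force between any of the fingers, the arm and charger_white above 1 N).
It fails at once if the strip was pressed with more than 35 N (contact force between any of the fingers, the arm and strip_a above 35 N).
It fails at once if the strip was lifted, tipped or shoved by more than 25 mm (height (world z) of strip_a above 0.01 m or angle between strip_a's own z axis and vertical above 0.15 rad or distance of strip_a from where it was at the start of the episode above 0.025 m).
It fails at once if the circuit board, the phone or the side cutters were moved by more than 10 mm (distance of any of green_board, phone, side_cutters from where it was at the start of the episode above 0.01 m).
It also fails if it takes over 48 s, if anything falls off the work surface, if the arm or the gripper's body presses on something with over 40 N, if the wrist force passes 120 N, or if a joint passes its speed limit or range.

## Robot

A 6-joint arm with a two-finger parallel gripper is mounted at the origin on a cart in front of the work surface, level with it; the furniture and walls round the work are solid. World frame = base frame: x ahead of the robot, y to its left, z up, the work surface at z = 0. Lengths are in m, angles in rad, forces in N, time in s.
With the tool pointing down it reaches from about 0.35 to 0.975 m from the base axis. Payload 4.9 kg.
Tool frame: the origin (TCP) lies at the very end of the fingers, on their centre line; the grasp point (between the pads) lies 19 mm behind it (ctrl.grip_point_offset is the distance from the TCP to the grasp point, in m); z points along the fingers, y is the line along which they close (so a half turn about z gives the same grasp; the last joint's range is limited). The gripper opens to 85 mm and grips with 20 to 120 N. Pads are 22 mm wide; open, the fingers measure 114 mm over their backs; the gripper's body (76 mm by 85 mm) begins 54 mm behind the grasp point. The pads swing forward as they close: fully open they stand 13 mm farther back than shut.
Start: joints at [-1.406, 0.053, 1.613, -0, 1.476, -0.119], TCP at [0.175, -0.6, 0.231] pointing down, gripper open.
Joint ranges: [-3.01, 3.01], [-1.01, 2.22], [0.06, 2.58], [-1.02, 4.17], [0.09, 2.62], [-3.14, 3.14]. Speed limits (rad/s): [2.57, 2.57, 3.14, 3.14, 3.14, 3.14].

## Interface

Orientations are given as a rotation vector (axis times angle).
In Python, from station import ctrl gives the robot as it stands.
- The arm moves only by the tool send_rows, never from a script. Its argument "rows" is a list of rows, each a list of 3 entries, a list of its own where there are three numbers: the finger opening in cm, from 0 to 8.54, then the shift along the tool's x, y, z in cm, then the turn about the tool's z in degrees. A call has 1 to 10 rows; each row shifts and turns the commanded pose from where the row before left it, along the tool's axes as they then stand; what a row does not reach is not made up. A row lasts 1/8 s, in which the tool goes at most 62.5 mm and 10.7 degrees, less where a joint would pass 70% of its speed; a pose out of reach is approached as far as the arm can. A call with a gripper value outside its range is refused whole. The fingers move at their own pace and stop on an object; "newtons" is the grip in N (left out, the last holds). Time passes only in rows, so rows that do not move let the fingers close. It gives the time, the measured TCP pose, the force, the opening and the grip force at its end, in the units of the state.
- ctrl.get_obs(): the state, without advancing time (a new reading comes with each control period).
- ctrl.get_image(name): name is "side" or "top"; returns a dict with "frame" (420x560x3 uint8, red, green, blue), "range_z" (420x560 float32, m along the optical axis (not along the pixel's ray), 0 where there is no reading), "fx", "fy", "cx", "cy" (pixels), "cam_to_world" (4x4, takes a point from camera to world coordinates). Camera axes: x right, y down, z forward; pixel columns grow to the right and rows downward; lengths in m; the calibration is good to about 2 mm. A picture is of the moment at which its call begins.
- ctrl.finish_job(): hands the job in; it is judged then, once.
The state is a dict: "t": time; "q": joint angles; "dq": joint speeds; "effort": joint torques, N m; "tool_pos": TCP position; "tool_rot": TCP orientation; "contact_force": force on the tool from outside, world axes, zero at the start; "wrist_torque": the same for the moment, N m; "opening": finger opening in m; "grip_force": force on a finger pad.
Only numpy, scipy, OpenCV 4.12 (cv2) and the standard library are available. Lean on these libraries where they do the work, as an engineer would, in place of code of your own. Each camera call takes 0.05 s, during which the arm holds its last target. There are 200 camera calls.

## Working session

There is one attempt and no reset: what is moved stays moved. The work goes in short steps, Python scripts to look and compute and a tool call to move; the robot and the scene stay as the last step left them, time stands still between calls to the robot, and variables do not carry over. Pictures are saved under pics/ and viewed, at most 10 in all, crops included, and the job is handed in when it is done.

Besides the shell and the picture viewer there is one more tool, called after "Request:" as name([rows], argument=value, ...), one row to a line, values as JSON. send_rows: Moves the arm, as the interface text tells. Its arguments: {"type":"object","properties":{"rows":{"type":"array","items":{"type":"array"}},"newtons":{"type":"number"}},"required":["rows"]}

```bash
mkdir -p pics; python3 - <<'E'
from station import ctrl
import cv2,pickle
for n in("top","side"):
    im=ctrl.get_image(n); pickle.dump(im,open(f"pics/{n}.pkl","wb"))
    cv2.imwrite(f"pics/{n}0.png",cv2.resize(im["frame"][:,:,::-1],(800,600)))
o=ctrl.get_obs();print(o)
E
```

```text
{'t': 0.1, 'q': array([-1.40600766e+00,  5.33126070e-02,  1.61415659e+00, -9.91067997e-06,
        1.47603401e+00, -1.18998675e-01]), 'dq': array([-1.46664067e-06, -1.66390817e-03, -2.75975272e-03,  1.24635323e-03,
       -7.74684210e-04, -2.23372068e-04]), 'effort': array([-1.17178733e-03, -3.94909501e+01, -3.71364856e+01, -2.41712805e-04,
        3.93787224e-03, -1.85914899e-05]), 'tool_pos': array([ 0.17489975, -0.59943205,  0.23017254]), 'tool_rot': array([-3.10812871e+00, -4.44009161e-01,  8.41451427e-05]), 'contact_force': array([-0.02456575,  0.72022846,  0.86492191]), 'wrist_torque': array([ 0.01379014, -0.00542629,  0.01450499]), 'grip_force': 0.0, 'opening': 0.08554248988539181}
```

View pics/top0.png

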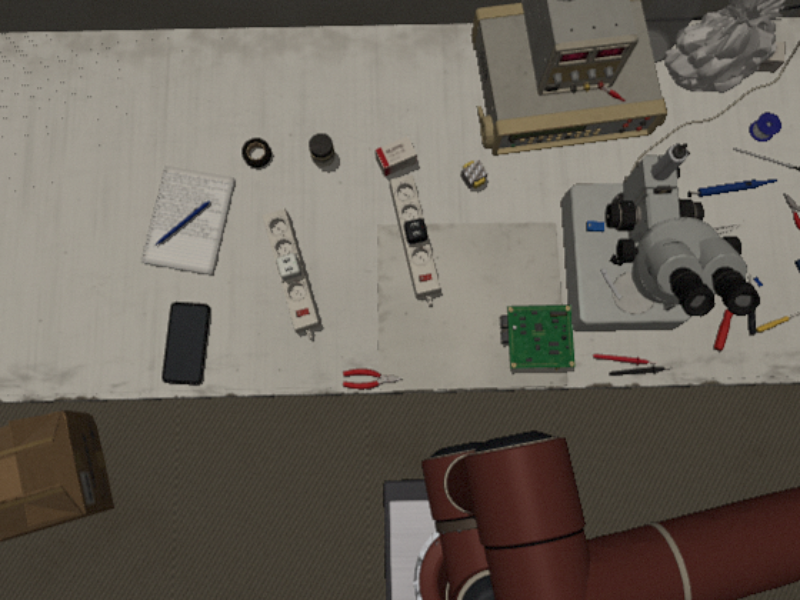

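View pics/side0.png

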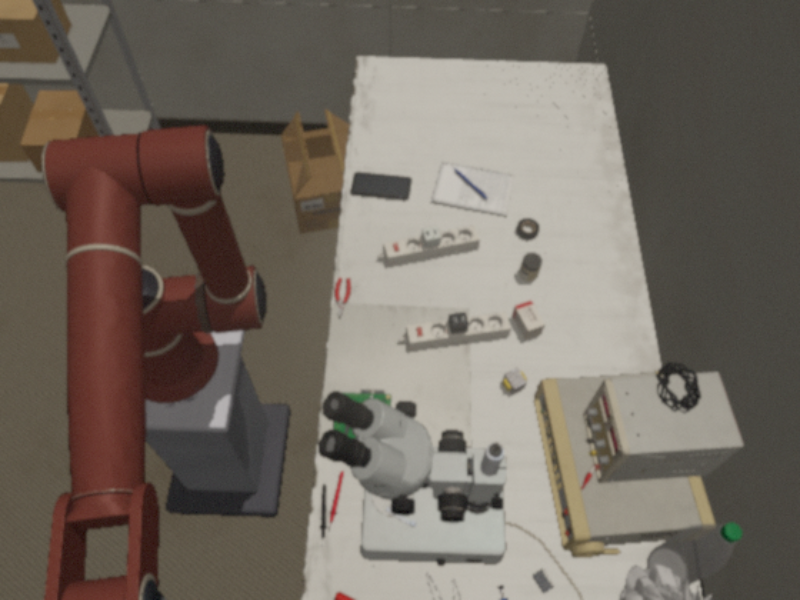

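The top view shows the black-charger strip with its rocker at about (425,278) and the charger at (415,231). The white-charger strip's rocker is at (303,313). I'll enlarge the rocker and measure it.

```bash
cat > h.py <<'E'
import numpy as np,cv2
def w(im,u,v,z):
    M=im["cam_to_world"];d=M[:3,:3]@np.array([(u-im["cx"])/im["fx"],(v-im["cy"])/im["fy"],1.]);c=M[:3,3]
    return c+d*(z-c[2])/d[2]
def proj(im,p):
    M=im["cam_to_world"];c=M[:3,:3].T@(np.array(p)-M[:3,3]);return im["fx"]*c[0]/c[2]+im["cx"],im["fy"]*c[1]/c[2]+im["cy"]
def red(im,b):
    f=im["frame"].astype(int);u0,v0,u1,v1=b;s=f[v0:v1,u0:u1]
    wt=np.clip(s[...,0]-s[...,1:].max(2)-25,0,None);V,U=np.mgrid[v0:v1,u0:u1]
    return (U*wt).sum()/wt.sum(),(V*wt).sum()/wt.sum()
E
python3 - <<'E'
import pickle,cv2,numpy as np
from h import *
t=pickle.load(open("pics/top.pkl","rb"));s=pickle.load(open("pics/side.pkl","rb"))
print(t["cam_to_world"][:3,3],s["cam_to_world"][:3,3],t["fx"],s["fx"])
for im,b in((t,(287,185,308,204)),(s,(287,225,301,239)),):
    uv=red(im,b);print(uv,w(im,*uv,.045))
uv=red(t,(205,212,220,227));print('b',w(t,*uv,.045))
def crop(im,b,k): return cv2.resize(im["frame"][b[1]:b[3],b[0]:b[2],::-1],None,fx=k,fy=k,interpolation=cv2.INTER_NEAREST)
a=crop(t,(262,115,322,220),5.7);b=crop(s,(275,205,365,255),5)
c=np.zeros((600,800,3),np.uint8);c[:a.shape[0],:a.shape[1]]=a;c[:b.shape[0],345:345+b.shape[1]]=b
cv2.imwrite("pics/crop.png",c)
# strip axis from height band
U,V=np.meshgrid(np.arange(560),np.arange(420));z=t["range_z"]
P=np.stack([(U-t["cx"])/t["fx"]*z,(V-t["cy"])/t["fy"]*z,z],-1)@t["cam_to_world"][:3,:3].T+t["cam_to_world"][:3,3]
m=(P[...,2]>.034)&(P[...,2]<.052)&(U>265)&(U<310)&(V>122)&(V<212)&(z>0)
q=P[m];print(len(q),cv2.minAreaRect((q[:,:2]*1000).astype(np.float32)),np.median(q[:,2]))
E
```

```text
[0.23001199 0.14826462 1.51849636] [ 0.54398063 -0.70921744  1.45548472] 537.5644714038191 479.87007975915617
(np.float64(298.160481444333), np.float64(193.73721163490472)) [0.57817615 0.0763796  0.045     ]
(np.float64(293.2340425531915), np.float64(231.73191489361702)) [0.57847856 0.07701373 0.045     ]
b [0.51376894 0.31906465 0.045     ]
847 ((671.61279296875, 97.26434326171875), (246.13706970214844, 48.61461639404297), 11.242156028747559) 0.04101358129987975
```

View pics/crop.png

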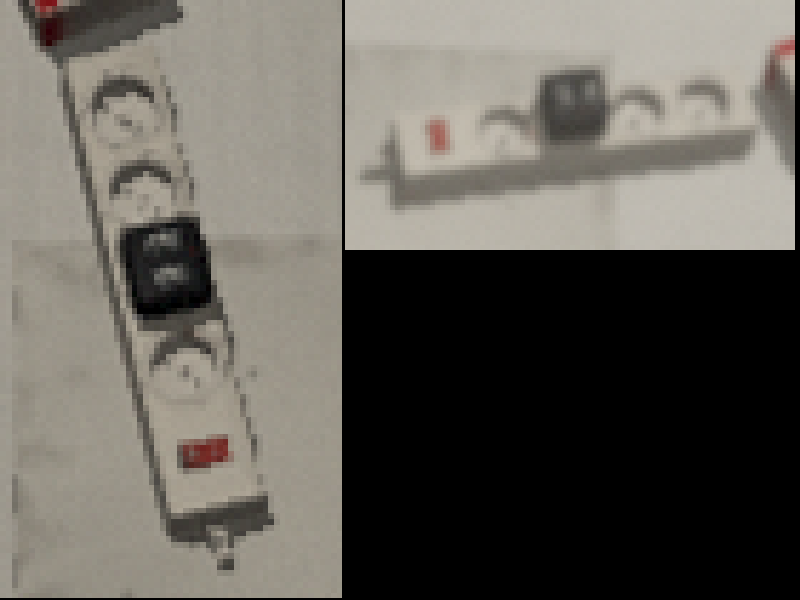

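The enlarged crop shows the rocker lying across the strip, left half raised, with its centre near top pixel (298,194). Both cameras agree within 1 mm. Next I check the microscope clearance for the swing.

```bash
python3 - <<'E'
import pickle,numpy as np
for n in("top","side"):
    t=pickle.load(open(f"pics/{n}.pkl","rb"));z=t["range_z"]
    U,V=np.meshgrid(np.arange(560),np.arange(420))
    P=np.stack([(U-t["cx"])/t["fx"]*z,(V-t["cy"])/t["fy"]*z,z],-1)@t["cam_to_world"][:3,:3].T+t["cam_to_world"][:3,3]
    b=(390,110,535,232) if n=="top" else (222,270,360,395)
    m=(z>0)&(U>b[0])&(U<b[2])&(V>b[1])&(V<b[3])&(P[...,2]>.08)&(P[...,2]<.6)&(P[...,0]>.25)&(P[...,1]<-.05)
    q=P[m];r=np.hypot(q[:,0],q[:,1]);i=np.argsort(r)[[3,30,100]];print(q[i].round(3),r[i].round(3),q.min(0),q.max(0))
R=np.array([.5783,.0767]);a=np.radians(11.4);x=np.array([np.sin(a),-np.cos(a)])
print("off",R-.0195*x,"on",R+.0195*x)
E
```

```text
[[ 0.426 -0.269  0.45 ]
 [ 0.421 -0.283  0.449]
 [ 0.426 -0.291  0.447]] [0.504 0.508 0.515] [ 0.41794584 -0.42244242  0.08000419] [ 0.75316207 -0.2094902   0.47611835]
[[ 0.421 -0.279  0.449]
 [ 0.43  -0.275  0.448]
 [ 0.429 -0.295  0.448]] [0.505 0.511 0.521] [ 0.41804141 -0.42998084  0.08000357] [ 0.75378346 -0.21754753  0.4731206 ]
off [0.57444568 0.09581529] on [0.58215432 0.05758471]
```

Request:
send_rows([
  [0,[0,-4,0],0],
  [0,[0,-5,0],0],
  [0,[0,-5,0],0],
  [0,[0,-5,0],0],
  [0,[0,-3.5,0],0],
  [0,[0,0,0],0],
])

```text
t: 0.85
tool_pos: [0.1117, -0.3826, 0.2309]
tool_rot: [3.109, 0.444, -0.0]
contact_force: [1.1, 0.5, -0.4]
opening: -0.0002
grip_force: 0.0
```

Request:
send_rows([
  [0,[0,-2,0],0],
  [0,[5.6,-0.42,0],-8.5],
  [0,[5.6,-0.42,0],-8.5],
  [0,[5.6,-0.42,0],-8.5],
  [0,[5.6,-0.42,0],-8.5],
  [0,[5.6,-0.42,0],-8.5],
  [0,[5.6,-0.42,0],-8.5],
  [0,[5.6,-0.42,0],-8.5],
  [0,[5.6,-0.42,0],-8.5],
  [0,[5.6,-0.42,0],-8.5],
])

```text
t: 2.1
tool_pos: [0.3794, 0.0192, 0.2313]
tool_rot: [2.162, 2.28, 0.0]
contact_force: [0.9, -0.5, 0.6]
opening: 0.0002
grip_force: 0.0
```

Request:
send_rows([
  [0,[5.6,-0.42,0],-8.5],
  [0,[0,0,0],0],
  [0,[0,0,0],0],
])

```text
t: 2.48
tool_pos: [0.3721, 0.073, 0.2312]
tool_rot: [1.993, 2.429, -0.001]
contact_force: [-0.3, -0.7, 0.0]
opening: -0.0
grip_force: 0.0
```

```bash
cat >> h.py <<'E'
def rel(p,obs):
    from scipy.spatial.transform import Rotation as T
    R=T.from_rotvec(obs["tool_rot"]).as_matrix();print("yaw",np.degrees(np.arctan2(R[1,0],R[0,0])),"shift cm",(R.T@(np.array(p)-obs["tool_pos"])*100).round(2),obs["tool_pos"],obs["contact_force"])
E
python3 -c "
from station import ctrl;from h import *
o=ctrl.get_obs();rel([.5744,.0958,.08],o)"
```

```text
yaw 101.26477785375805 shift cm [-1.72 20.3  15.11] [0.3720555  0.07304531 0.23119121] [-0.28210759 -0.6658695   0.01228295]
```

Request:
send_rows([
  [0,[-0.3,5,0],0],
  [0,[-0.4,5,2],0],
  [0,[-0.5,5,3],0],
  [0,[-0.5,4,4],0],
  [0,[0,1.3,4.1],0],
  [0,[0,0,2],0],
  [0,[0,0,0],0],
  [0,[0,0,0],0],
])

```text
t: 3.48
tool_pos: [0.5749, 0.0955, 0.0823]
tool_rot: [1.993, 2.426, 0.003]
contact_force: [0.6, 0.1, -0.3]
opening: -0.0
grip_force: 0.0
```

```bash
python3 - <<'E'
from station import ctrl
from h import *
o=ctrl.get_obs();rel([.5744,.0958,.08],o)
c=np.zeros((600,800,3),np.uint8)
for i,n in enumerate(("top","side")):
    im=ctrl.get_image(n)
    u,v=[int(round(k)) for k in proj(im,[.578,.077,.05])]
    print(n,proj(im,o["tool_pos"]))
    b=im["frame"][v-40:v+40,u-40:u+40,::-1]
    c[:400,400*i:400*i+400]=cv2.resize(b,(400,400),interpolation=cv2.INTER_NEAREST);print(u-40,v-40)
cv2.imwrite("pics/n1.png",c)
E
```

```text
yaw 101.2037258215258 shift cm [ 0.04 -0.04  0.23] [0.57489864 0.09550954 0.08227232] [ 0.60716353  0.14009489 -0.31950545]
top (np.float64(291.7985203687447), np.float64(191.91992484527577))
258 153
side (np.float64(292.6469672741582), np.float64(221.35175592301098))
253 191
```

View pics/n1.png

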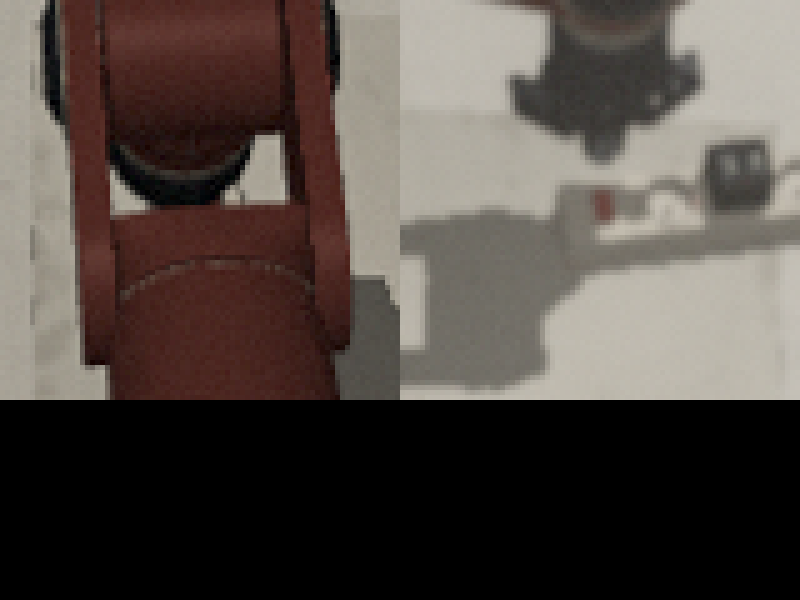

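The side view (right half) shows the closed fingertip at crop (600,160), in line with the rocker at (603,205) and on its raised side. I'll lower it gently.

Request:
send_rows([
  [0,[0,0,1.5],0],
  [0,[0,0,1.2],0],
  [0,[0,0,0],0],
  [0,[0,0,0],0],
])

```text
t: 4.08
tool_pos: [0.5739, 0.0961, 0.053]
tool_rot: [-1.992, -2.428, 0.0]
contact_force: [0.2, 0.1, -0.4]
opening: -0.0
grip_force: 0.0
```

Request:
send_rows([
  [0,[0,0,0.2],0],
  [0,[0,0,0.2],0],
  [0,[0,0,0.1],0],
  [0,[0,0,0.1],0],
  [0,[0,0,0],0],
])

```text
t: 4.7
tool_pos: [0.574, 0.0961, 0.0472]
tool_rot: [-1.993, -2.429, 0.0]
contact_force: [0.3, -0.2, 0.3]
opening: 0.0005
grip_force: 0.0
```

Request:
send_rows([
  [0,[0,0,0.1],0],
  [0,[0,0,0.1],0],
  [0,[0,0,0],0],
  [0,[0,0,0],0],
])

```text
t: 5.2
tool_pos: [0.5743, 0.0962, 0.0455]
tool_rot: [1.992, 2.428, 0.001]
contact_force: [0.1, 0.6, 3.1]
opening: -0.0002
grip_force: 1.1
```

Request:
send_rows([
  [0,[0,0,0.1],0],
  [0,[0,0,0.05],0],
  [0,[0,0,0],0],
  [0,[0,0,0],0],
])

```text
t: 5.7
tool_pos: [0.574, 0.096, 0.0437]
tool_rot: [1.993, 2.429, -0.0]
contact_force: [-0.0, 1.3, 1.9]
opening: 0.0001
grip_force: 1.1
```

Request:
send_rows([
  [0,[0,0,0.05],0],
  [0,[0,0,0],0],
  [0,[0,0,0],0],
])

```text
t: 6.08
tool_pos: [0.5739, 0.0961, 0.0432]
tool_rot: [-1.993, -2.429, 0.0]
contact_force: [-1.1, 1.7, 1.6]
opening: -0.0001
grip_force: 1.1
```

Request:
send_rows([
  [0,[0,0,0.05],0],
  [0,[0,0,0],0],
  [0,[0,0,0],0],
])

```text
t: 6.45
tool_pos: [0.574, 0.0961, 0.043]
tool_rot: [-1.993, -2.429, 0.0]
contact_force: [-1.5, 1.6, 5.0]
opening: 0.0002
grip_force: 2.5
```

Request:
send_rows([
  [0,[0,0,0.05],0],
  [0,[0,0,0],0],
  [0,[0,0,0],0],
])

```text
t: 6.82
tool_pos: [0.574, 0.0961, 0.0429]
tool_rot: [-1.993, -2.429, 0.0]
contact_force: [-2.7, 2.1, 7.4]
opening: -0.0001
grip_force: 3.7
```

Request:
send_rows([
  [0,[0,0,0.04],0],
  [0,[0,0,0],0],
  [0,[0,0,0],0],
])

```text
t: 7.2
tool_pos: [0.5741, 0.0961, 0.0429]
tool_rot: [-1.993, -2.429, 0.0]
contact_force: [-4.6, 1.2, 9.1]
opening: 0.0001
grip_force: 4.6
```

Request:
send_rows([
  [0,[0,0,0.06],0],
  [0,[0,0,0],0],
  [0,[0,0,0],0],
])

```text
t: 7.58
tool_pos: [0.5741, 0.0962, 0.0428]
tool_rot: [-1.992, -2.429, 0.001]
contact_force: [-4.8, 0.8, 12.0]
opening: 0.0001
grip_force: 5.9
```

Request:
send_rows([
  [0,[0,0,-0.6],0],
  [0,[0,0,-1.5],0],
  [0,[-2,0,-2],0],
  [0,[-4,0,0],0],
  [0,[-4,0,0],0],
  [0,[0,0,0],0],
  [0,[0,0,0],0],
])

```text
t: 8.45
tool_pos: [0.5937, -0.0026, 0.083]
tool_rot: [1.994, 2.427, 0.001]
contact_force: [-0.7, 0.6, 0.4]
opening: -0.0001
grip_force: 0.0
```

```bash
python3 - <<'E'
from station import ctrl
from h import *
import pickle
c=np.zeros((600,800,3),np.uint8)
old={n:pickle.load(open(f"pics/{n}.pkl","rb")) for n in("top","side")}
for i,n in enumerate(("top","side")):
    im=ctrl.get_image(n);pickle.dump(im,open(f"pics/{n}1.pkl","wb"))
    u,v=[int(round(k)) for k in proj(im,[.578,.077,.045])]
    for j,f in enumerate((old[n],im)):
        c[300*j:300*j+300,400*i:400*i+400]=cv2.resize(f["frame"][v-15:v+15,u-20:u+20,::-1],(400,300),interpolation=cv2.INTER_NEAREST)
    b=(u-9,v-8,u+9,v+8);print(n,u-20,v-15,w(im,*red(im,b),.045),w(im,*red(old[n],b),.045))
cv2.imwrite("pics/n2.png",c)
rel([.5821,.0576,.08],ctrl.get_obs())
E
```

```text
top 278 179 [0.57785078 0.07847287 0.045     ] [0.57817615 0.0763796  0.045     ]
side 273 217 [nan nan nan] [0.57847856 0.07701373 0.045     ]
yaw 101.29320734254658 shift cm [6.03 0.05 0.26] [ 0.59343743 -0.00161781  0.0825853 ] [-0.13140253 -0.24144273  0.42711453]h.py:10: RuntimeWarning: invalid value encountered in scalar divide
  return (U*wt).sum()/wt.sum(),(V*wt).sum()/wt.sum()
```

View pics/n2.png

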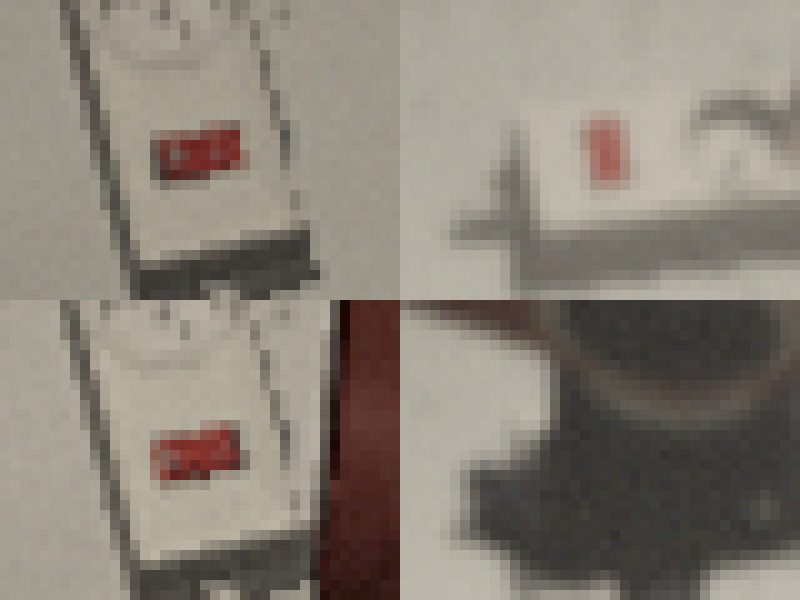

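The strip hasn't moved, and the red face is now tilted the other way: the shadow at its left end is gone and the right half stands up. I'll wait out the off time, then press the other half.

Request:
send_rows([
  [0,[3,0,0],0],
  [0,[3,0,0],0],
  [0,[0,0,0],0],
  [0,[0,0,0],0],
  [0,[0,0,0],0],
  [0,[0,0,0],0],
  [0,[0,0,0],0],
  [0,[0,0,0],0],
  [0,[0,0,0],0],
  [0,[0,0,0],0],
])

```text
t: 9.8
tool_pos: [0.5818, 0.0568, 0.0823]
tool_rot: [-1.993, -2.429, 0.0]
contact_force: [-1.1, -0.2, 0.2]
opening: 0.0
grip_force: 0.0
```

Request:
send_rows([
  [0,[0,0,0],0],
  [0,[0,0,0],0],
  [0,[0,0,0],0],
  [0,[0,0,0],0],
  [0,[0,0,0],0],
  [0,[0,0,0],0],
  [0,[0,0,0],0],
  [0,[0,0,0],0],
  [0,[0,0,0],0],
  [0,[0,0,0],0],
])

```text
t: 11.05
tool_pos: [0.5818, 0.0568, 0.0823]
tool_rot: [1.993, 2.429, 0.0]
contact_force: [0.0, 0.5, -0.4]
opening: -0.0003
grip_force: 0.0
```

Request:
send_rows([
  [0,[0,0,1.5],0],
  [0,[0,0,1.2],0],
  [0,[0,0,0.4],0],
  [0,[0,0,0],0],
  [0,[0,0,0],0],
  [0,[0,0,0],0],
])

```text
t: 11.8
tool_pos: [0.5823, 0.0569, 0.0519]
tool_rot: [1.992, 2.428, 0.001]
contact_force: [-0.6, -0.1, 0.2]
opening: 0.0001
grip_force: 0.0
```

Request:
send_rows([
  [0,[0.1,0,0.2],0],
  [0,[0,0,0.15],0],
  [0,[0,0,0.15],0],
  [0,[0,0,0.1],0],
  [0,[0,0,0],0],
  [0,[0,0,0],0],
])

```text
t: 12.55
tool_pos: [0.5817, 0.0578, 0.0453]
tool_rot: [-1.993, -2.429, -0.0]
contact_force: [-0.5, 0.2, -0.5]
opening: 0.0001
grip_force: 0.0
```

Request:
send_rows([
  [0,[0,0,0.1],0],
  [0,[0,0,0.1],0],
  [0,[0,0,0.05],0],
  [0,[0,0,0],0],
  [0,[0,0,0],0],
])

```text
t: 13.18
tool_pos: [0.582, 0.0576, 0.0431]
tool_rot: [1.992, 2.428, 0.001]
contact_force: [0.7, -2.8, 3.2]
opening: -0.0003
grip_force: 2.2
```

Request:
send_rows([
  [0,[0,0,0.05],0],
  [0,[0,0,0],0],
  [0,[0,0,0],0],
])

```text
t: 13.55
tool_pos: [0.5818, 0.058, 0.0422]
tool_rot: [1.993, 2.429, 0.001]
contact_force: [0.9, -1.4, 2.8]
opening: 0.0001
grip_force: 1.8
```

Contact came lower than expected (nothing at 45.3 mm), so the finger may be landing too far out on the edge. I'll lift, look, and press further in.

Request:
send_rows([
  [0,[0,0,-1],0],
  [0,[0,0,-3],0],
  [0,[-4,0,0],0],
  [0,[-4,0,0],0],
  [0,[0,0,0],0],
])

```text
t: 14.18
tool_pos: [0.5972, -0.022, 0.0824]
tool_rot: [-1.996, -2.425, -0.0]
contact_force: [0.9, 0.8, 0.3]
opening: -0.0001
grip_force: 0.0
```

```bash
python3 - <<'E'
from station import ctrl
from h import *
import pickle
c=np.zeros((600,800,3),np.uint8)
L=[pickle.load(open("pics/top.pkl","rb")),pickle.load(open("pics/top1.pkl","rb")),ctrl.get_image("top")]
im=L[2]; u,v=[int(round(k)) for k in proj(im,[.578,.077,.045])]
for k,f in enumerate(L):
    i,j=k%2,k//2
    c[300*j:300*j+300,400*i:400*i+400]=cv2.resize(f["frame"][v-9:v+9,u-12:u+12,::-1],(400,300),interpolation=cv2.INTER_NEAREST)
    wd=im["range_z"]*0
cv2.imwrite("pics/n3.png",c)
o=ctrl.get_obs();rel([.5783-.016*.1977,.0767+.016*.9803,.08],o)
E
```

```text
yaw 101.15195756395016 shift cm [11.53  0.06  0.23] [ 0.59686016 -0.02082519  0.08211826] [ 0.17440925 -0.45653923 -0.34530481]
```

View pics/n3.png

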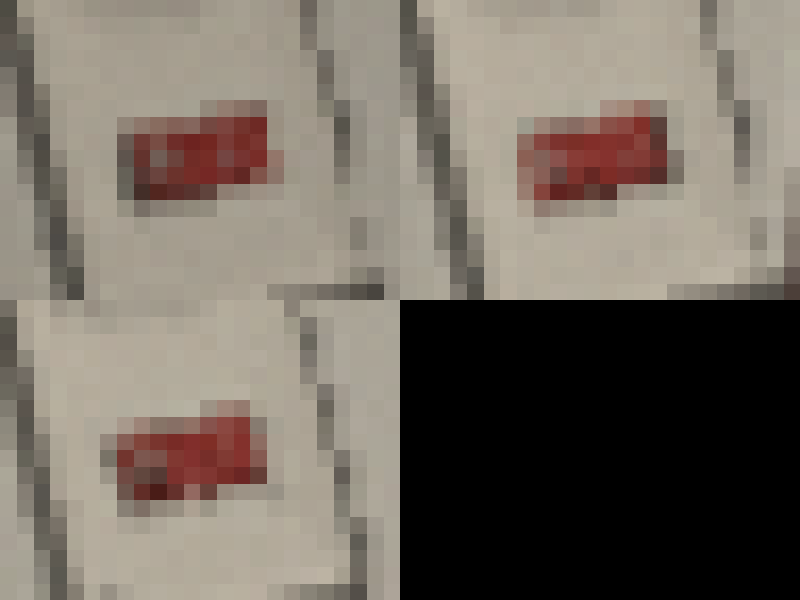

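Top-left (start) shows the dark raised end on the left, top-right (after the off press) shows it on the right, and bottom-left (now) shows it about halfway. The off press worked. I'll make a surer off press 4 mm further in, then the on press the same way.

Request:
send_rows([
  [0,[4,0,0],0],
  [0,[4,0,0],0],
  [0,[3.5,0,0],0],
  [0,[0,0,1],0],
  [0,[0,0,1],0],
  [0,[0,0,0.8],0],
  [0,[0,0,0],0],
  [0,[0,0,0],0],
])

```text
t: 15.22
tool_pos: [0.5751, 0.0916, 0.0544]
tool_rot: [1.994, 2.428, 0.0]
contact_force: [-0.1, 0.3, -0.3]
opening: 0.0002
grip_force: 0.0
```

Request:
send_rows([
  [0,[0,0,0.2],0],
  [0,[0,0,0.2],0],
  [0,[0,0,0.1],0],
  [0,[0,0,0.1],0],
  [0,[0,0,0],0],
  [0,[0,0,0],0],
])

```text
t: 15.98
tool_pos: [0.5748, 0.0922, 0.0483]
tool_rot: [1.993, 2.429, 0.0]
contact_force: [-0.3, 0.7, 0.3]
opening: -0.0002
grip_force: 0.0
```

Request:
send_rows([
  [0,[0,0,0.1],0],
  [0,[0,0,0.05],0],
  [0,[0,0,0],0],
  [0,[0,0,0],0],
])

```text
t: 16.48
tool_pos: [0.5748, 0.0922, 0.0468]
tool_rot: [-1.993, -2.429, -0.0]
contact_force: [-0.2, -0.8, -0.6]
opening: -0.0003
grip_force: 0.0
```

Request:
send_rows([
  [0,[0,0,0.1],0],
  [0,[0,0,0.1],0],
  [0,[0,0,0],0],
  [0,[0,0,0],0],
])

```text
t: 16.98
tool_pos: [0.5749, 0.0923, 0.045]
tool_rot: [1.993, 2.429, 0.001]
contact_force: [-1.2, -0.4, 1.1]
opening: 0.0
grip_force: 1.0
```

Request:
send_rows([
  [0,[0,0,0.1],0],
  [0,[0,0,0.05],0],
  [0,[0,0,0],0],
  [0,[0,0,0],0],
])

```text
t: 17.48
tool_pos: [0.5751, 0.0928, 0.0441]
tool_rot: [-1.993, -2.428, -0.002]
contact_force: [-2.5, 3.1, 5.8]
opening: 0.0002
grip_force: 2.8
```

Request:
send_rows([
  [0,[0,0,0.06],0],
  [0,[0,0,0],0],
  [0,[0,0,0],0],
])

```text
t: 17.85
tool_pos: [0.5751, 0.093, 0.0438]
tool_rot: [-1.992, -2.428, -0.002]
contact_force: [-3.4, 3.4, 7.8]
opening: -0.0
grip_force: 3.7
```

Request:
send_rows([
  [0,[0,0,0.1],0],
  [0,[0,0,0],0],
  [0,[0,0,0],0],
])

```text
t: 18.23
tool_pos: [0.5752, 0.093, 0.0437]
tool_rot: [-1.992, -2.428, -0.002]
contact_force: [-4.3, 2.8, 11.8]
opening: 0.0
grip_force: 6.0
```

Request:
send_rows([
  [0,[0,0,0.1],0],
  [0,[0,0,0],0],
  [0,[0,0,0],0],
  [0,[0,0,0],0],
])

```text
t: 18.73
tool_pos: [0.5758, 0.093, 0.0436]
tool_rot: [1.993, 2.429, 0.003]
contact_force: [-5.5, 3.1, 14.8]
opening: 0.0
grip_force: 7.5
```

Request:
send_rows([
  [0,[0,0,-1],0],
  [0,[0,0,-2],0],
  [0,[-1.5,0,0],0],
  [0,[-1.5,0,0],0],
  [0,[0,0,0],0],
  [0,[0,0,0],0],
  [0,[0,0,0],0],
  [0,[0,0,0],0],
  [0,[0,0,0],0],
  [0,[0,0,0],0],
])

```text
t: 19.98
tool_pos: [0.5806, 0.0629, 0.0707]
tool_rot: [1.992, 2.429, 0.0]
contact_force: [-0.2, -0.1, 0.0]
opening: 0.0002
grip_force: 0.0
```

Request:
send_rows([
  [0,[0,0,0],0],
  [0,[0,0,0],0],
  [0,[0,0,0],0],
  [0,[0,0,0],0],
  [0,[0,0,0],0],
  [0,[0,0,0],0],
  [0,[0,0,0],0],
  [0,[0,0,0],0],
  [0,[0,0,0],0],
  [0,[0,0,0],0],
])

```text
t: 21.22
tool_pos: [0.5806, 0.0627, 0.0707]
tool_rot: [-1.993, -2.429, 0.0]
contact_force: [0.2, 0.3, -0.2]
opening: -0.0003
grip_force: 0.0
```

```bash
python3 -c "
from station import ctrl;from h import *
rel([.5813,.0628,.05],ctrl.get_obs())"
```

```text
yaw 101.26066082182822 shift cm [-0.01  0.07  2.07] [0.58062707 0.06272704 0.07068515] [ 0.17815074  0.33672344 -0.20637093]
```

Request:
send_rows([
  [0,[0,0,0],0],
  [0,[0,0,0],0],
  [0,[0,0,0],0],
  [0,[0,0,0],0],
  [0,[0,0,0],0],
  [0,[0,0,1],0],
  [0,[0,0,0.8],0],
  [0,[0,0,0.3],0],
  [0,[0,0,0.1],0],
  [0,[0,0,0],0],
])

```text
t: 22.48
tool_pos: [0.5808, 0.0627, 0.0488]
tool_rot: [1.993, 2.429, 0.0]
contact_force: [-0.5, 0.1, 1.1]
opening: -0.0001
grip_force: 0.0
```

Request:
send_rows([
  [0,[0,0,0.1],0],
  [0,[0,0,0.1],0],
  [0,[0,0,0.1],0],
  [0,[0,0,0],0],
  [0,[0,0,0],0],
])

```text
t: 23.1
tool_pos: [0.5811, 0.0626, 0.0461]
tool_rot: [1.992, 2.428, 0.001]
contact_force: [0.6, -0.6, 2.6]
opening: -0.0002
grip_force: 1.2
```

Request:
send_rows([
  [0,[0,0,0.1],0],
  [0,[0,0,0],0],
  [0,[0,0,0],0],
])

```text
t: 23.48
tool_pos: [0.5808, 0.0628, 0.0447]
tool_rot: [1.993, 2.428, 0.001]
contact_force: [1.4, -0.6, 3.0]
opening: 0.0001
grip_force: 1.2
```

Contact came at about 46–47 mm, as expected. I'll press on to the stop.

Request:
send_rows([
  [0,[0,0,0.1],0],
  [0,[0,0,0],0],
  [0,[0,0,0],0],
])

```text
t: 23.85
tool_pos: [0.5807, 0.0627, 0.0437]
tool_rot: [1.993, 2.429, 0.0]
contact_force: [1.3, -1.8, 3.8]
opening: -0.0
grip_force: 1.4
```

Request:
send_rows([
  [0,[0,0,0.08],0],
  [0,[0,0,0],0],
  [0,[0,0,0],0],
])

```text
t: 24.22
tool_pos: [0.5808, 0.0626, 0.0432]
tool_rot: [1.993, 2.429, -0.0]
contact_force: [-0.5, -2.3, 5.8]
opening: 0.0001
grip_force: 2.7
```

Request:
send_rows([
  [0,[0,0,0.08],0],
  [0,[0,0,0],0],
  [0,[0,0,0],0],
])

```text
t: 24.6
tool_pos: [0.5808, 0.0626, 0.0431]
tool_rot: [1.993, 2.429, -0.0]
contact_force: [-1.6, -2.5, 8.9]
opening: 0.0001
grip_force: 4.4
```

Request:
send_rows([
  [0,[0,0,0.15],0],
  [0,[0,0,0],0],
  [0,[0,0,0],0],
  [0,[0,0,0],0],
])

```text
t: 25.1
tool_pos: [0.5814, 0.0626, 0.0429]
tool_rot: [1.992, 2.428, 0.0]
contact_force: [-4.7, -1.5, 14.6]
opening: 0.0
grip_force: 7.2
```

Request:
send_rows([
  [0,[0,0,-1],0],
  [0,[0,0,-2.5],0],
  [0,[-4,0,-1],0],
  [0,[-4,0,-2],0],
  [0,[-3,-2,0],0],
  [0,[0,0,0],0],
  [0,[0,0,0],0],
])

```text
t: 25.98
tool_pos: [0.5819, -0.0482, 0.1046]
tool_rot: [-1.992, -2.427, 0.0]
contact_force: [-0.5, 0.0, -0.9]
opening: -0.0
grip_force: 0.0
```

```bash
python3 - <<'E'
from station import ctrl
from h import *
import pickle
c=np.zeros((600,800,3),np.uint8)
L=[pickle.load(open("pics/top.pkl","rb")),pickle.load(open("pics/top1.pkl","rb")),ctrl.get_image("top")]
im=L[2]; u,v=[int(round(k)) for k in proj(im,[.578,.077,.045])]
for k,f in enumerate(L):
    i,j=k%2,k//2
    c[300*j:300*j+300,400*i:400*i+400]=cv2.resize(f["frame"][v-9:v+9,u-12:u+12,::-1],(400,300),interpolation=cv2.INTER_NEAREST)
c[300:,400:]=cv2.resize(im["frame"][v-70:v+20,u-60:u+60,::-1],(400,300))
cv2.imwrite("pics/n4.png",c)
E
```

```text
(no output)
```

View pics/n4.png

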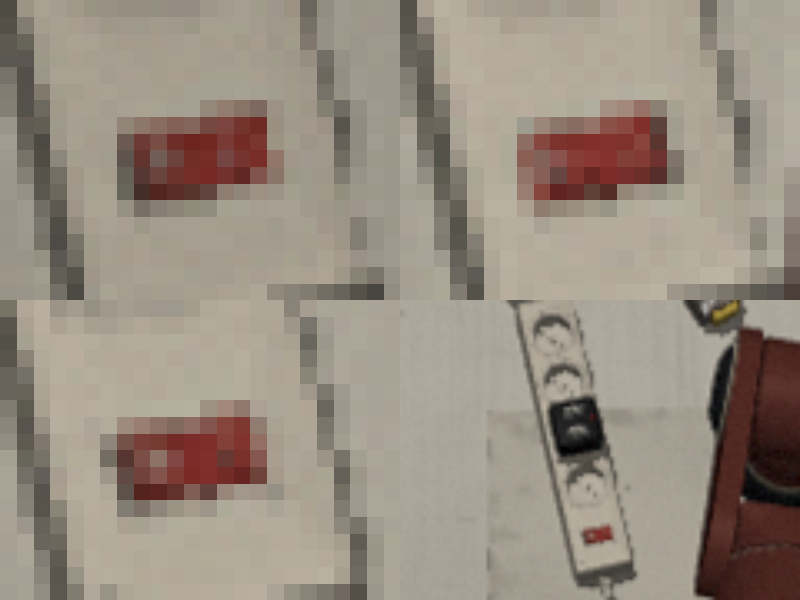

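The last view (bottom-left) matches the start view: the dark raised end is on the left and the glints are in the same places. The press also ended on a firm stop (14.6 N at 42.9 mm). The charger is seated, the strip has shifted by about a pixel, and the arm is clear, so I'm handing in.

```bash
python3 -c "
from station import ctrl;print(ctrl.finish_job())"
```

```text
the job is handed in; nothing more can be done
None
```

I pressed the black charger's rocker fully off for about 4 s, then fully on again, withdrew the arm and handed the job in at about 26 s; no verdict came back. My first on press stopped halfway, so I repeated the whole off and on cycle. The strip shifted by about one camera pixel, roughly 2 mm.

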